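# Relief lever stop check on the pump head

## Robot

A 6-joint arm with a two-finger parallel gripper is mounted at the origin on the work surface. World frame = base frame: x ahead of the robot, y to its left, z up, the work surface at z = 0. Lengths are in m, angles in rad, forces in N, time in s.
With the tool pointing down it reaches from about 0.325 to 0.875 m from the base axis. Payload 4.4 kg.
Tool frame: the origin (TCP) lies at the very end of the fingers, on their centre line; the grasp point (between the pads) lies 19 mm behind it; z points along the fingers, y is the direction in which the jaws open and shut (so a half turn about z gives the same grasp; the last joint's range is limited). The gripper opens to 85 mm and grips with 20 to 120 N. Pads are 22 mm wide; open, the fingers measure 114 mm over their backs; the gripper's body (76 mm by 85 mm) begins 54 mm behind the grasp point. The pads swing forward as they close: fully open they stand 13 mm farther back than shut.
Start: joints at [1.065, 0.207, 1.542, -0, 1.393, -0.15], TCP at [0.2, 0.539, 0.231] pointing down, gripper open.
Joint ranges: [-2.73, 2.73], [-0.86, 2.22], [0.23, 2.46], [-1.11, 4.25], [0.08, 2.63], [-2.82, 2.82]. Speed limits (rad/s): [2.79, 2.79, 3.14, 3.14, 3.14, 3.14].

## Interface

Orientations are given as a rotation vector (axis times angle).
In Python, from bench import robot gives the robot as it stands. The module is installed in compiled form; this text tells all that it offers.
- The arm moves only by the shell command python3 -m crank 'ROWS' [FORCE]. ROWS is JSON, a list of rows, each a list of 5 numbers: the shift along the tool's x, y, z in m, then the turn about the tool's z in rad, then the closure, from 0 (fully open) to 1 (shut). In form: [[tx, ty, tz, spin, gripper], ...]. A call has 1 to 20 rows; each row shifts and turns the commanded pose from where the row before left it, along the tool's axes as they then stand; what a row does not reach is not made up. A row lasts 1/10 s, in which the tool goes at most 50 mm and 8.59 degrees, less where a joint would pass 70% of its speed; a pose out of reach is approached as far as the arm can. A call is refused whole if a number of a shift passes 0.05 or a number of a turn 0.15, either way. A call with a gripper value outside its range is refused whole. The fingers move at their own pace and stop on an object; FORCE is the grip in N (left out, the last holds). Time passes only in rows, so rows that do not move let the fingers close. It gives the time, the measured TCP pose, the force and the opening at its end, in the units of the state.
- robot.get_obs(): the state, without advancing time (a new reading comes with each control period).
- robot.capture(name): name is "side" or "top" or "wrist"; returns the picture (480x640x3 uint8, red, green, blue); there is no depth.
- robot.get_calibration(name): a dict with "fovy" (degrees; the focal length in pixels is half the picture's height over the tangent of half this angle, whatever the lens; pixels are square), "cx", "cy" (the principal point, pixels), "world_from_camera" (4x4, takes a point from camera to world coordinates); the wrist camera has in their place "mount" (4x4, takes a point from camera to tool coordinates, whose origin is the TCP and whose axes are the flange's). Camera axes: x right, y down, z forward; pixel columns grow to the right and rows downward; lengths in m; the calibration is good to about 2 mm. A picture is of the moment at which its call begins: read the wrist's pose just before it. get_calibration takes no time and is no camera call.
- robot.job_done(): hands the job in, once; it reports no verdict.
Trained networks look in the newest picture that a camera, given by its name, has taken for a name from the list of things; names that differ only in an ending like _2 or _b are one class to them, and where a whole thing is asked for, a point or a joint stands for the part that bears it (a point fixed in the world has none). Each returns a list of dicts, best first, with "confidence" (0 to 1); they miss things now and then, are a little off and sometimes report something else, mostly with a low value. They report only what shows in the picture. A call takes as long as a camera call.
- robot.regions_of(thing, camera): "mask" (480x640 bool, what is visible of it) and "rect" ([left, top, right, bottom] as shares, 0 to 1, of the picture: columns of its width, rows of its height, round what is visible of it).
- robot.pinpoint(thing, camera): "at" ([row, column] as shares, 0 to 1, of the picture: columns of its width, rows of its height: a listed point, or the origin of a listed thing).
The state is a dict: "t": time; "q": joint angles; "dq": joint speeds; "tau": joint torques, N m; "ee_pos": TCP position; "orientation": TCP orientation; "contact_force": force on the tool from outside, world axes, zero at the start; "ft_torque": the same for the moment, N m; "opening": opening from 0.0 (shut) to 1.0 (fully open).
Only numpy, scipy, OpenCV 4.12 (cv2) and the standard library are available. Lean on these libraries where they do the work, as an engineer would, in place of code of your own. Each camera call takes 0.05 s, during which the arm holds its last target. There are 200 camera calls.

## Task

Slide the white guard on the pump head fully open, to the hopper side, by pushing on its outward flange. Then, with the outside of the closed fingers, press the aluminium hand lever in towards the grip bar until it is firmly against its stop, to check that it stops short of the bar, and finish while holding it there so the gap can be gauged. Do not grip anything, touch the bar, force the lever or disturb the loose things around.

Things in the scene. Friction and masses are not known exactly. Their poses are not given: they have to be found in the camera images.
- unit: Stainless pump head, fixed to the bench at a different place and yaw (within 0.4 rad) each time. Base plate 200 (x) by 300 (y) by 12 mm; origin at the centre of its underside, z up, x from the guard (front, robot's side) past the lever to the bar (rear), y along the bar to the steel block and hopper. 'Unit' offsets in the other entries are in this frame, in mm.
- hopper (a point): Top centre of the round steel hopper, radius 43 mm, at unit x 55, y 125, z 268. It stands on the unit's steel block (x -25 to 85, y 85 to 155, top 147 mm high).
- bar: Fixed round grip bar with a black rubber sleeve 26 mm thick, level, along the unit's y; origin on its axis at unit x 50, y 0, z 120; it runs from y -140 to 85. Not to be touched.
- lever (a joint): Hand lever angle in rad: 0 at rest (out), grows as it is pressed towards the bar, 0.30 at its fixed stop; above 0.285 counts as firmly at the stop. A spring returns it when let go: at lever_pad it takes about 2 N to start and 7 N at the stop. At the stop about 14 mm are left between its end ball and the bar's sleeve, over 20 mm along the blade.
- lever_ball (a point): Centre of the 24 mm ball at the lever's free end. The lever is a flat aluminium blade 10 mm thick, 24 mm tall (z 108 to 132), 187 mm long from its vertical pivot at unit x 0, y 80. At rest it lies along the unit's -y, turned 0.24 rad outwards (-x): ball at unit x -44, y -102. At the stop the ball is at about x 11, y -107.
- lever_pad (a point): Point on the lever's front face (away from the bar), 165 mm from the pivot and half-way up the blade, where to press; it moves with the lever, about 50 mm in the unit's +x from rest to stop.
- guard (a joint): Travel of the sliding guard in m along the unit's +y: 0 closed (in front of the lever's free half), 0.11 fully open at its end stop. Starts at 0 to 0.02. It stays where it is left; about 3 N move it.
- guard_flange (a point): Centre of the face to push on the guard's flange; it looks to the unit's -y, 100 mm above the bench. The guard is a white upright plate 5 mm thick, 130 mm long, at unit x -70, top 134 mm high; at its -y end the flange, 5 mm thick, 80 mm tall (z 50 to 130), juts out 36 mm to the unit's -x. Guard open: the space before the lever's free end is clear down to z 30.
- clamp_ring: Bystander: steel clamp ring, 50 mm across, 14 mm high, lying on the base plate between lever and bar; origin under its centre.
- vial: Bystander: small amber vial, 28 mm across, 55 mm high, beside the base plate's -y end; origin under its centre.
- beaker: Bystander: beaker, 68 mm across, 80 mm high, near the hopper side of the unit; origin under its centre.
- reagent: Bystander: amber bottle, 70 mm across, 150 mm high; origin under its centre.
- wash: Bystander: white bottle, 66 mm across, 140 mm high; origin under its centre.
- spanner: Bystander: open-ended spanner lying on the bench.
- star_knob: Bystander: black three-armed knob, about 90 mm across, 28 mm high; origin under its centre.

How it is judged:
By the outcome, as a careful person would: the job done as asked, in the order asked, and still so for the second after the job is handed in, while the arm keeps its last pose, push and grip.
It also fails if it takes over 35 s, if anything falls off the work surface, if the arm or the gripper's body presses on something with over 40 N, if the wrist force passes 120 N, or if a joint passes its speed limit or range.

## Working session

There is one attempt and no reset: what is moved stays moved. The work goes in short steps, Python scripts to look and compute and a shell command to move; the robot and the scene stay as the last step left them, time stands still between calls to the robot, and variables do not carry over. Pictures are saved under pics/ and viewed, about 8 in all and at most 12, crops included, and the job is handed in when it is done.

```bash
mkdir -p pics; cat > h.py <<'E'
import numpy as np, cv2
from bench import robot
from scipy.spatial.transform import Rotation as R
def cal(n):
    c=robot.get_calibration(n); f=240/np.tan(np.radians(c["fovy"])/2)
    if n=="wrist":
        o=robot.get_obs(); T=np.eye(4);T[:3,:3]=R.from_rotvec(o["orientation"]).as_matrix();T[:3,3]=o["ee_pos"]
        W=T@np.array(c["mount"])
    else: W=np.array(c["world_from_camera"])
    return f,c["cx"],c["cy"],W
def proj(P,k):
    f,cx,cy,W=k; p=(np.atleast_2d(P)-W[:3,3])@W[:3,:3]
    return np.c_[cx+f*p[:,0]/p[:,2],cy+f*p[:,1]/p[:,2]]
def ray(u,v,k):
    f,cx,cy,W=k; return W[:3,3],W[:3,:3]@np.array([(u-cx)/f,(v-cy)/f,1])
def onz(u,v,z,k):
    o,d=ray(u,v,k); return o+d*(z-o[2])/d[2]
E
python3 - <<'E'
from h import *
print(robot.get_obs())
for n in("side","top"):
    im=robot.capture(n); cv2.imwrite(f"pics/{n}0.png",im[:,:,::-1]); k=cal(n); print(n,k)
    for t in("unit","hopper","bar","lever_ball","lever_pad","guard_flange","clamp_ring","vial","beaker","reagent","wash","star_knob","spanner"):
        r=robot.pinpoint(t,n)
        print(t,[(round(x["at"][1]*640),round(x["at"][0]*480),round(x["confidence"],2)) for x in r[:2]])
E
```

```text
{'t': 0.0, 'q': array([ 1.06550461e+00,  2.07451016e-01,  1.54301875e+00,  2.63725298e-05,
        1.39349722e+00, -1.50487976e-01]), 'dq': array([ 0.00022911,  0.00102917, -0.0002667 ,  0.00191057,  0.00026188,
        0.00156514]), 'tau': array([ 7.79375932e-04, -3.83030140e+01, -2.91598588e+01, -7.46646128e-05,
        1.03515849e-02,  2.24722180e-05]), 'ee_pos': array([0.19936997, 0.53849131, 0.23007744]), 'orientation': array([-0.55427332, -3.09150691,  0.00351688]), 'contact_force': array([ 0.46040686, -0.71604211,  0.63719836]), 'ft_torque': array([-0.05280941, -0.03598818,  0.04044532]), 'opening': 0.9998578296822415}
side (np.float64(490.032960286596), 311.7738683022571, 239.98405959060912, array([[ 0.82330914, -0.30309893,  0.47988863,  0.04070648],
       [-0.56726598, -0.41069384,  0.71382062, -0.81281459],
       [-0.01927097, -0.85991954, -0.5100657 ,  0.76160368],
       [ 0.        ,  0.        ,  0.        ,  1.        ]]))
unit [(321, 291, 0.57)]
hopper [(293, 175, 0.73)]
bar [(330, 245, 0.55)]
lever_ball [(342, 270, 0.66)]
lever_pad [(337, 265, 0.95)]
guard_flange 
[... 325 characters left out ...]
-2.20427428e-02, -9.96498851e-01,  8.06483518e-02,
         4.85537340e-01],
       [-9.99734007e-01,  2.25178410e-02,  4.98612922e-03,
        -3.38346581e-04],
       [-6.78469881e-03, -8.05169920e-02, -9.96730145e-01,
         1.43927158e+00],
       [ 0.00000000e+00,  0.00000000e+00,  0.00000000e+00,
         1.00000000e+00]]))
unit [(320, 221, 0.75)]
hopper [(254, 205, 0.72)]
bar [(313, 198, 0.83)]
lever_ball [(361, 217, 0.62)]
lever_pad [(352, 224, 0.84)]
guard_flange [(374, 230, 0.65)]
clamp_ring [(323, 215, 0.6)]
vial [(380, 192, 0.56)]
beaker [(236, 235, 0.73), (326, 216, 0.31)]
reagent [(320, 220, 0.16)]
wash [(170, 285, 0.79)]
star_knob [(473, 217, 0.87)]
spanner [(487, 269, 0.6)]
```

```bash
cat > fit.py <<'E'
from h import *
from scipy.optimize import least_squares
pts={"unit":(0,0,0),"hopper":(55,125,268),"bar":(50,0,120),"lever_ball":(-44,-102,120)}
pix={"side":{"unit":(321,291),"hopper":(293,175),"bar":(330,245),"lever_ball":(342,270),"guard_flange":(340,289)},
"top":{"unit":(320,221),"hopper":(254,205),"bar":(313,198),"lever_ball":(361,217),"guard_flange":(374,230)}}
K={n:cal(n) for n in pix}
def w(p,P): 
    c,s=np.cos(p[2]),np.sin(p[2]); P=np.atleast_2d(P)/1000.; return np.c_[p[0]+c*P[:,0]-s*P[:,1],p[1]+s*P[:,0]+c*P[:,1],P[:,2]]
def res(p):
    r=[]
    for n in pix:
        for t,q in pix[n].items():
            P=pts.get(t,(-88,-67.5+p[3]*1000,100)); r.append(proj(w(p,P),K[n])[0]-q)
    return np.array(r).ravel()
if __name__=="__main__":
    s=least_squares(res,[.5,0,0,0.01],loss="soft_l1",x_scale=[.1,.1,.1,.01]); p=s.x; print(p); print(res(p).reshape(-1,2).round(1).tolist())
    np.save("p.npy",p); g=p[3]*1000
    for n in pix:
        im=cv2.imread(f"pics/{n}0.png")
        def L(a,b,c): 
            q=proj(w(p,[a,b]),K[n]); q=(q*8).astype(int); cv2.line(im,tuple(map(int,q[0])),tuple(map(int,q[1])),c,1,cv2.LINE_AA,3)
        B=[(-100,-150,12),(100,-150,12),(100,150,12),(-100,150,12)]
        for i in range(4): L(B[i],B[(i+1)%4],(0,0,255))
        L((50,-140,120),(50,85,120),(0,255,0)); L((0,80,132),(-44,-102,132),(255,0,0))
        L((-70,-67.5+g,134),(-70,62.5+g,134),(255,0,255)); L((-70,-67.5+g,130),(-106,-67.5+g,130),(255,0,255))
        h,wd=(180,240); x0,y0=(200,140); cv2.imwrite(f"pics/{n}_o.png",cv2.resize(im[y0:y0+240,x0:x0+320-60],None,fx=2.3,fy=2.3,interpolation=cv2.INTER_CUBIC))
    a=cv2.imread("pics/side_o.png");b=cv2.imread("pics/top_o.png"); cv2.imwrite("pics/o1.png",cv2.resize(np.hstack([a,b]),(800,369)))
    cv2.imwrite("pics/both.png",cv2.resize(np.hstack([cv2.imread("pics/side0.png"),cv2.imread("pics/top0.png")]),(800,300)))
E
python3 fit.py
```

```text
[ 0.638049    0.03600482  0.32532971 -0.053844  ]
[[0.3, -3.1], [0.2, 0.3], [2.3, -4.6], [3.4, 0.3], [1.7, 0.4], [-1.2, 0.5], [2.2, 0.3], [-2.0, 0.6], [-0.3, 2.2], [-0.9, 3.3]]
```

View pics/o1.png

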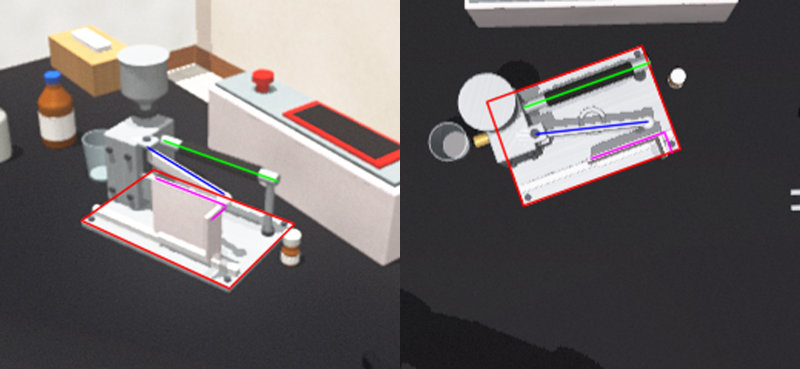

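View pics/both.png

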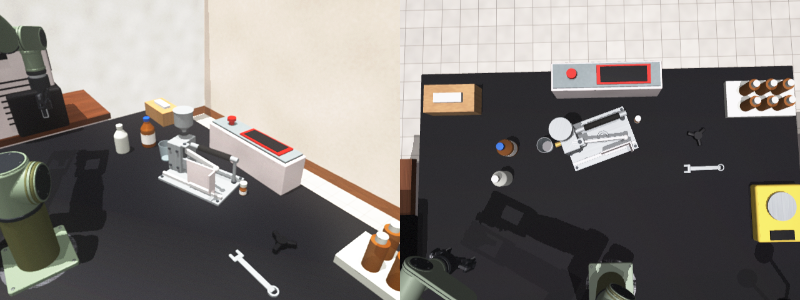

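Both overlays fit the pump head well. In the side crop the guard is closed, with its flange at about (215,225). In the top view the way in from the robot side is clear. Next I work out the moves.

```bash
cat > go.py <<'E'
import sys
from h import *; from fit import w,K
p=np.load("p.npy")
def state():
    o=robot.get_obs(); M=R.from_rotvec(o["orientation"]).as_matrix(); c,s=np.cos(p[2]),np.sin(p[2])
    U=np.array([[c,s,0],[-s,c,0],[0,0,1]])
    u=U@(o["ee_pos"]-[p[0],p[1],0])*1000
    print("t",o["t"],"unit mm",u.round(1),"F unit",(U@o["contact_force"]).round(1),"open",round(o["opening"],2),"q",o["q"].round(2))
    y=M[:,1]; print("tool y yaw in unit",np.degrees(np.arctan2(y[1],y[0])-p[2]).round(1),"z",M[:,2].round(3))
    return o,M,U,u
def to(x,y,z,spin=0):  # tool-frame shift if spin applied first
    o,M,U,u=state(); M=M@R.from_rotvec([0,0,spin]).as_matrix()
    print("tool shift mm",(M.T@(U.T@(np.array([x,y,z])-u))).round(1))
if __name__=="__main__": to(*map(float,sys.argv[1:]))
E
python3 - <<'E'
from go import *
for n,(u,v),z in(("vial",(380,192),.0),("wash",(170,285),0),("ring",(323,215),.012),("beaker",(236,235),0)):
    P=onz(u,v,z,K["top"]); c,s=np.cos(p[2]),np.sin(p[2]); d=P[:2]-p[:2]; print(n,P.round(3),"unit",(np.array([c*d[0]+s*d[1],-s*d[0]+c*d[1]])*1000).round())
to(-200,-190,230); to(-200,-190,230,-.68); to(-91,-175,230,-.68)
E
```

```text
vial [ 0.718 -0.138  0.   ] unit [  20. -190.]
wash [0.47  0.454 0.   ] unit [-26. 450.]
ring [0.655 0.024 0.012] unit [ 12. -17.]
beaker [0.605 0.269 0.   ] unit [ 44. 231.]
t 1.4 unit mm [-254.5  616.9  231.3] F unit [0.2 0.5 0.1] open 1.0 q [ 1.07  0.21  1.54 -0.    1.39 -0.15]
tool y yaw in unit 51.0 z [ 0.  0. -1.]
tool shift mm [-549.8 -593.1    1.3]
t 1.4 unit mm [-254.5  616.9  231.3] F unit [0.2 0.5 0.1] open 1.0 q [ 1.07  0.21  1.54 -0.    1.39 -0.15]
tool y yaw in unit 51.0 z [ 0.  0. -1.]
tool shift mm [ -54.6 -806.9    1.3]
t 1.4 unit mm [-254.5  616.9  231.3] F unit [0.2 0.5 0.1] open 1.0 q [ 1.07  0.21  1.54 -0.    1.39 -0.15]
tool y yaw in unit 51.0 z [ 0.  0. -1.]
tool shift mm [-163.6 -791.8    1.3]
```

```bash
python3 -m crank '[[0,0,0,-0.14,1],[0,0,0,-0.14,1],[0,0,0,-0.14,1],[0,0,0,-0.14,1],[0,0,0,-0.12,1],[0,-0.02,0,0,1],[0,-0.04,0,0,1],[0,-0.045,0,0,1],[0,-0.045,0,0,1],[0,-0.045,0,0,1],[0,-0.045,0,0,1],[0,-0.045,0,0,1],[0,-0.045,0,0,1],[0,-0.045,0,0,1],[0,-0.045,0,0,1],[0,-0.045,0,0,1],[0,-0.045,0,0,1],[0,-0.045,0,0,1],[0,-0.045,0,0,1],[0,-0.045,0,0,1]]' 20; python3 go.py -91 -175 180
```

```text
t: 3.4
ee_pos: [0.4062, -0.074, 0.2317]
orientation: [-0.507, 3.099, -0.001]
contact_force: [0.1, 0.2, 0.1]
opening: -0.002
t 3.4 unit mm [-254.9  -30.1  231.7] F unit [0.1 0.2 0.1] open -0.0 q [-0.39 -0.16  1.91  0.    1.38 -2.29]
tool y yaw in unit 90.0 z [ 0.001 -0.    -1.   ]
tool shift mm [-163.9 -144.7   52. ]
```

```bash
python3 -m crank '[[-0.02,-0.04,0.01,0,1],[-0.03,-0.04,0.01,0,1],[-0.03,-0.03,0.01,0,1],[-0.04,-0.025,0.01,0,1],[-0.03,-0.01,0.01,0,1],[-0.014,0,0,0,1],[0,0,0,0,1]]'; python3 - <<'E'
from go import *
state()
im=robot.capture("wrist"); k=cal("wrist"); im=im[:,:,::-1].copy()
for t,P in(("guard_flange",(-88,-121,100)),("lever_pad",(-44,-80,120)),("lever_ball",(-44,-102,120))):
    r=robot.pinpoint(t,"wrist"); q=proj(w(p,P),k)[0]; print(t,q.round(),[((x["at"][1]*640),(x["at"][0]*480),round(x["confidence"],2)) for x in r[:2]])
    cv2.circle(im,tuple(map(int,q)),4,(0,0,255),1)
    if r: cv2.circle(im,(int(r[0]["at"][1]*640),int(r[0]["at"][0]*480)),4,(0,255,0),1)
cv2.imwrite("pics/w1.png",im)
to(-91,-175,96)
E
```

```text
t: 4.1
ee_pos: [0.608, -0.1561, 0.1804]
orientation: [0.51, -3.099, -0.001]
contact_force: [-0.4, 0.2, 0.6]
opening: -0.001
t 4.1 unit mm [ -89.9 -172.4  180.4] F unit [-0.3  0.3  0.6] open -0.0 q [-0.39  0.36  1.46  0.    1.33 -2.29]
tool y yaw in unit 90.1 z [-0.001  0.001 -1.   ]
guard_flange [393. 254.] [(404.22400000000005, 252.912, 0.73)]
lever_pad [454. 324.] [(456.51200000000006, 323.904, 0.56)]
lever_ball [422. 324.] [(420.41600000000005, 325.00800000000004, 0.6)]
t 4.3 unit mm [ -91.9 -172.2  181.9] F unit [ 0.8 -0.3  0.1] open 0.0 q [-0.39  0.35  1.46 -0.    1.33 -2.29]
tool y yaw in unit 90.0 z [-0. -0. -1.]
tool shift mm [-0.9 -2.8 85.9]
```

View pics/w1.png

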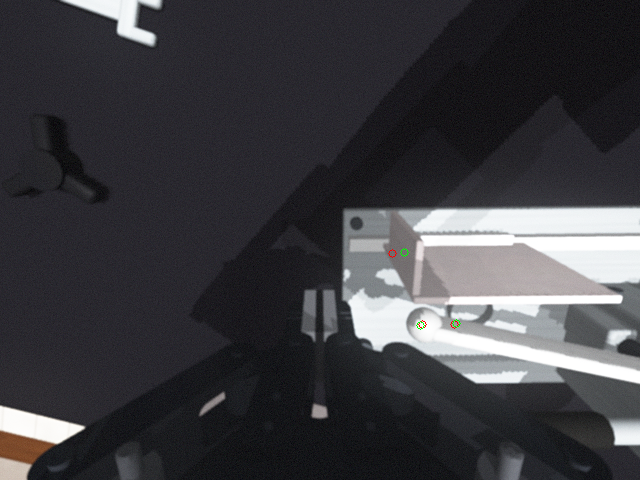

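The wrist picture confirms the lever: the ball at (421,325) is within 2 px of the prediction. The flange's top edge is at column 418, so its face is at unit y of about -113. The way down at (320,310) is clear.

```bash
python3 -m crank '[[0,0,0.03,0,1],[0,0,0.03,0,1],[0,0,0.022,0,1],[0,0.015,0,0,1],[0,0.015,0,0,1],[0,0.01,0,0,1],[0,0.01,0,0,1],[0,0.01,0,0,1],[0,0.01,0,0,1],[0,0.01,0,0,1],[0,0,0,0,1]]'; python3 go.py -91 -20 98
```

```text
t: 5.4
ee_pos: [0.581, -0.0789, 0.0997]
orientation: [-0.51, 3.099, 0.002]
contact_force: [0.1, -0.4, 0.4]
opening: -0.002
t 5.4 unit mm [-90.8 -90.7  99.7] F unit [-0.  -0.4  0.4] open -0.0 q [-0.28  0.37  1.63  0.    1.15 -2.18]
tool y yaw in unit 90.1 z [ 0.     0.001 -1.   ]
tool shift mm [ 0.2 70.7  1.8]
```

```bash
python3 -m crank '[[0,0.01,0,0,1],[0,0.01,0,0,1],[0,0.01,0,0,1],[0,0.01,0,0,1],[0,0.01,0,0,1]]'; python3 - <<'E'
from go import *
state()
a=robot.capture("side"); b=robot.capture("wrist")
for n in("side",):
    for t in("guard_flange","lever_ball"): print(t,[(round(x["at"][1]*640),round(x["at"][0]*480),round(x["confidence"],2)) for x in robot.pinpoint(t,n)[:2]])
a=cv2.resize(a[180:360,220:460],(533,400)); b=cv2.resize(b,(533,400))[:, :]
cv2.imwrite("pics/g1.png",cv2.resize(np.hstack([a,b])[:,:,::-1],(800,300)))
E
```

```text
t: 5.9
ee_pos: [0.5648, -0.0325, 0.0994]
orientation: [0.509, -3.1, 0.0]
contact_force: [0.3, -3.6, 2.4]
opening: 0.0
t 5.9 unit mm [-91.3 -41.5  99.4] F unit [-0.9 -3.5  2.4] open 0.0 q [-0.21  0.33  1.68 -0.    1.13 -2.11]
tool y yaw in unit 90.0 z [-0. -0. -1.]
guard_flange [(319, 288, 0.7), (309, 274, 0.62)]
lever_ball [(344, 269, 0.62)]
```

View pics/g1.png

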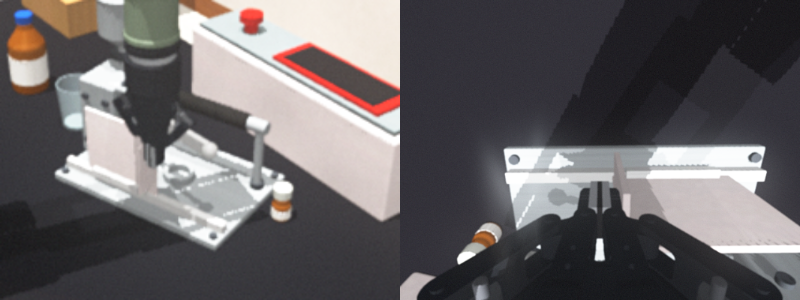

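The finger's back is pushing the flange with 3.5 N. The guard is well along, and the lever, ring and vial have not moved.

```bash
python3 -m crank '[[0,0.008,0,0,1],[0,0.005,0,0,1],[0,0.004,0,0,1]]'; python3 -m crank '[[0,0.003,0,0,1]]'; python3 -m crank '[[0,0.003,0,0,1]]'; python3 go.py -91 -20 98
```

```text
t: 6.4
ee_pos: [0.5593, -0.017, 0.099]
orientation: [0.508, -3.099, 0.0]
contact_force: [1.1, -3.1, -1.9]
opening: -0.0
t: 6.5
ee_pos: [0.5583, -0.0141, 0.099]
orientation: [0.509, -3.099, -0.0]
contact_force: [-0.4, -3.0, -1.6]
opening: 0.002
t: 6.6
ee_pos: [0.5574, -0.0114, 0.0992]
orientation: [0.508, -3.099, 0.0]
contact_force: [0.9, -2.8, -2.0]
opening: -0.002
t 6.6 unit mm [-91.5 -19.1  99.2] F unit [-0.1 -3.  -2. ] open -0.0 q [-0.18  0.31  1.7  -0.    1.13 -2.07]
tool y yaw in unit 90.0 z [-0.001 -0.    -1.   ]
tool shift mm [-0.5 -0.9  1.2]
```

```bash
for i in 1 ; do python3 -m crank '[[0,0.003,0,0,1]]'|grep -E "pos|force";python3 -m crank '[[0,0.003,0,0,1]]'|grep -E "pos|force"; done; python3 go.py -91 -20 98
```

```text
ee_pos: [0.5572, -0.0106, 0.0993]
contact_force: [1.8, -14.8, -5.3]
ee_pos: [0.5573, -0.0105, 0.0995]
contact_force: [3.7, -22.6, -7.6]
t 6.8 unit mm [-91.4 -18.3  99.5] F unit [ -3.7 -22.6  -7.6] open -0.0 q [-0.17  0.31  1.71 -0.01  1.12 -2.06]
tool y yaw in unit 90.1 z [ 0.003 -0.01  -1.   ]
tool shift mm [-0.4 -1.7  1.5]
```

The guard reached its end stop: force jumped to 22 N with no further travel. I back off and line up in front of the lever.

```bash
python3 -m crank '[[0,-0.01,0,0,1],[0,-0.02,0,0,1],[0,-0.02,-0.003,0,1],[0,-0.013,-0.003,0,1],[0,0,0,-0.1,1],[0,0,0,0,1]]'; python3 - <<'E'
from go import *
to(-62,-76,105)
a=robot.capture("side"); b=robot.capture("wrist"); robot.capture("top")
k=cal("wrist")
for n in("side","top","wrist"):
    for t in("guard_flange","lever_ball","lever_pad"): print(n,t,[(round(x["at"][1]*640),round(x["at"][0]*480),round(x["confidence"],2)) for x in robot.pinpoint(t,n)[:2]])
print(proj(w(p,[(-88,-8,100),(-44,-102,120)]),k).round(),proj(w(p,[(-88,-8,100),(-44,-102,120)]),K["side"]).round())
a=cv2.resize(a[180:360,220:460],(533,400)); b=cv2.resize(b,(533,400))
cv2.imwrite("pics/g2.png",cv2.resize(np.hstack([a,b])[:,:,::-1],(800,300)))
E
```

```text
t: 7.4
ee_pos: [0.5765, -0.0655, 0.1059]
orientation: [-0.661, 3.07, 0.001]
contact_force: [-0.8, -0.2, -0.9]
opening: 0.001
t 7.4 unit mm [-90.8 -76.5 105.9] F unit [-0.8  0.1 -0.9] open 0.0 q [-0.26  0.35  1.64  0.    1.15 -2.26]
tool y yaw in unit 95.7 z [ 0.001  0.001 -1.   ]
tool shift mm [-28.7  -2.4   0.9]
side guard_flange [(197, 242, 0.41)]
side lever_ball [(341, 270, 0.53)]
side lever_pad [(338, 268, 0.42)]
top guard_flange [(333, 247, 0.93)]
top lever_ball []
top lever_pad []
wrist guard_flange [(459, 318, 0.96)]
wrist lever_ball []
wrist lever_pad [(303, 412, 0.58)]
[[456. 320.]
 [255. 407.]] [[302. 273.]
 [345. 270.]]
```

View pics/g2.png

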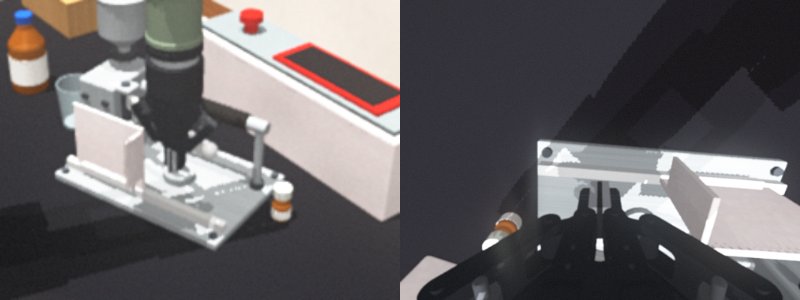

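The guard is fully open and clear of the lever (flange at unit y of about -7). The fingers stand in front of the blade with the ball just beyond them, so I start the press.

```bash
python3 -m crank '[[-0.01,-0.001,0,0,1],[-0.015,-0.0015,0,0,1],[-0.01,-0.001,0,0,1],[-0.005,-0.0005,0,0,1],[-0.005,-0.0005,0,0,1],[-0.005,-0.0005,0,0,1],[-0.005,-0.0005,0,0,1]]'; python3 go.py -8 -76 105
```

```text
t: 8.7
ee_pos: [0.6279, -0.0484, 0.1051]
orientation: [0.662, -3.069, 0.001]
contact_force: [-2.8, -3.9, 1.3]
opening: 0.0
t 8.7 unit mm [-36.6 -76.7 105.1] F unit [-3.9 -2.8  1.3] open 0.0 q [-0.21  0.44  1.51 -0.    1.19 -2.21]
tool y yaw in unit 95.7 z [-0.002 -0.001 -1.   ]
tool shift mm [-28.5  -2.1   0.1]
```

```bash
python3 -m crank '[[-0.005,-0.0005,0,0,1],[-0.005,-0.0005,0,0,1],[-0.005,-0.0005,0,0,1],[-0.004,-0.0004,0,0,1]]'|grep force; python3 -m crank '[[-0.002,0,0,0,1]]' | grep force;  python3 go.py -8 -76 105; python3 -m crank '[[-0.002,0,0,0,1]]' | grep force;python3 go.py -8 -76 105
```

```text
contact_force: [-4.4, -7.7, 0.9]
contact_force: [-4.7, -6.7, 1.8]
t 9.2 unit mm [-15.9 -77.7 105.2] F unit [-6.6 -4.9  1.8] open 0.0 q [-0.2   0.48  1.45 -0.    1.21 -2.19]
tool y yaw in unit 95.7 z [-0.002 -0.003 -1.   ]
tool shift mm [-8.1  0.9  0.1]
contact_force: [-5.8, -7.7, 0.5]
t 9.3 unit mm [-14.2 -77.7 105.2] F unit [-7.9 -5.4  0.5] open -0.0 q [-0.2   0.48  1.45 -0.    1.21 -2.19]
tool y yaw in unit 95.7 z [-0.002 -0.003 -1.   ]
tool shift mm [-6.3  1.1  0.2]
```

```bash
for i in 1 ; do python3 -m crank '[[-0.002,-0.0005,0,0,1]]' | grep -E "pos|force"; python3 -m crank '[[-0.002,-0.0005,0,0,1]]' | grep -E "pos|force"; python3 -m crank '[[-0.0015,-0.0005,0,0,1]]' | grep -E "pos|force"; done; python3 go.py -8 -76 105
```

```text
ee_pos: [0.6513, -0.0416, 0.1052]
contact_force: [-4.1, -6.2, 1.0]
ee_pos: [0.6532, -0.041, 0.1052]
contact_force: [-5.0, -5.7, 2.2]
ee_pos: [0.6546, -0.0405, 0.1051]
contact_force: [-5.5, -5.4, 3.0]
t 9.6 unit mm [ -8.8 -77.8 105.1] F unit [-6.9 -3.4  3. ] open -0.0 q [-0.19  0.49  1.43 -0.    1.22 -2.19]
tool y yaw in unit 95.7 z [-0.003 -0.002 -1.   ]
tool shift mm [-1.   1.7  0.1]
```

```bash
for i in 1 ; do python3 -m crank '[[-0.0015,0,0,0,1]]' | grep -E "pos|force"; python3 -m crank '[[-0.0015,0,0,0,1]]' | grep -E "pos|force"; done; python3 - <<'E'
from go import *
to(-8,-76,105)
a=robot.capture("side"); b=robot.capture("wrist"); c=robot.capture("top")
for n in("side","top","wrist"):
    k=cal(n)
    for t,P in (("lever_ball",[(11,-107,120),(-44,-102,120)]),):
        print(n,proj(w(p,P),k).round().tolist(),[(round(x["at"][1]*640),round(x["at"][0]*480),round(x["confidence"],2)) for x in robot.pinpoint(t,n)[:2]])
a=cv2.resize(a[200:330,260:433],(533,400)); b=cv2.resize(b,(533,400))
cv2.imwrite("pics/l1.png",cv2.resize(np.hstack([a,b])[:,:,::-1],(800,300)))
E
```

```text
ee_pos: [0.6559, -0.04, 0.1052]
contact_force: [-6.1, -5.8, 2.8]
ee_pos: [0.6573, -0.0395, 0.1052]
contact_force: [-6.7, -6.8, 1.2]
t 9.8 unit mm [ -5.9 -77.7 105.2] F unit [-8.5 -4.3  1.2] open 0.0 q [-0.19  0.5   1.43 -0.    1.22 -2.18]
tool y yaw in unit 95.7 z [-0.003 -0.002 -1.   ]
tool shift mm [1.9 1.9 0.2]
side [[360.0, 260.0], [345.0, 270.0]] [(358, 259, 0.92)]
top [[355.0, 199.0], [361.0, 219.0]] [(170, 286, 0.63)]
wrist [[251.0, 353.0], [269.0, 236.0]] [(252, 350, 0.78)]
```

View pics/l1.png

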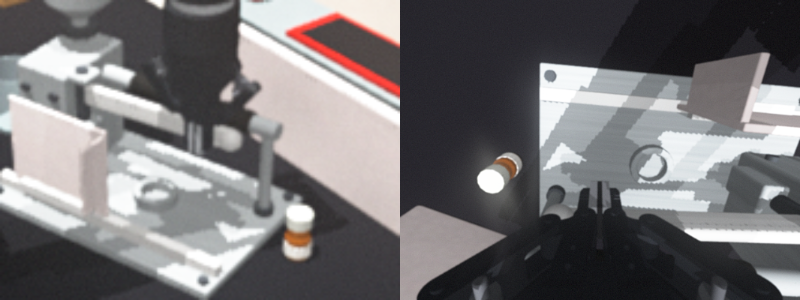

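```bash
python3 -m crank '[[-0.001,0,0,0,1]]' | grep -E "pos|force"; python3 -m crank '[[-0.001,0,0,0,1]]' | grep -E "pos|force"; python3 -m crank '[[-0.001,0,0,0,1]]' | grep -E "pos|force"; python3 go.py -8 -76 105
```

```text
ee_pos: [0.6581, -0.0392, 0.1052]
contact_force: [-5.5, -6.3, 2.5]
ee_pos: [0.6586, -0.039, 0.1051]
contact_force: [-7.3, -7.6, 3.3]
ee_pos: [0.6588, -0.0389, 0.1051]
contact_force: [-10.1, -7.8, 5.5]
t 10.4 unit mm [ -4.3 -77.7 105.1] F unit [-12.   -4.2   5.5] open 0.0 q [-0.19  0.5   1.42 -0.    1.23 -2.18]
tool y yaw in unit 95.7 z [-0.006 -0.003 -1.   ]
tool shift mm [3.6 2.  0.1]
```

```bash
python3 -m crank '[[-0.001,0,0,0,1]]' | grep -E "pos|force"; python3 -m crank '[[0,0,0,0,1],[0,0,0,0,1]]' | grep -E "pos|force"; python3 - <<'E'
from go import *
to(-8,-76,105)
a=robot.capture("side"); b=robot.capture("wrist")
for n in("side","wrist"):
    k=cal(n)
    print(n,proj(w(p,[(11,-107,120),(8,-107,120)]),k).round(1).tolist(),[(round(x["at"][1]*640),round(x["at"][0]*480),round(x["confidence"],2)) for x in robot.pinpoint("lever_ball",n)[:2]])
o,M,U,u=state()
a=cv2.resize(a[200:330,260:433],(533,400)); b=cv2.resize(b,(533,400))
cv2.imwrite("pics/l2.png",cv2.resize(np.hstack([a,b])[:,:,::-1],(800,300)))
E
```

```text
ee_pos: [0.659, -0.0388, 0.1051]
contact_force: [-12.8, -9.5, 4.7]
ee_pos: [0.6589, -0.0389, 0.1051]
contact_force: [-10.3, -7.7, 4.4]
t 10.7 unit mm [ -4.2 -77.6 105.1] F unit [-12.2  -4.    4.4] open 0.0 q [-0.19  0.5   1.42 -0.01  1.23 -2.18]
tool y yaw in unit 95.7 z [-0.008 -0.004 -1.   ]
tool shift mm [3.7 2.  0.2]
side [[359.8, 260.4], [359.2, 260.9]] []
wrist [[250.6, 349.4], [250.9, 343.6]] [(253, 353, 0.93)]
t 10.9 unit mm [ -4.1 -77.6 105.2] F unit [-13.9  -4.8   6.3] open -0.0 q [-0.19  0.5   1.42 -0.01  1.23 -2.18]
tool y yaw in unit 95.7 z [-0.008 -0.004 -1.   ]
```

View pics/l2.png

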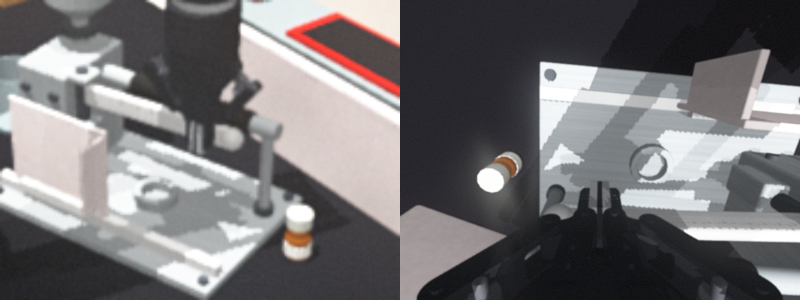

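```bash
python3 -c "
from bench import robot
print(robot.job_done()); o=robot.get_obs(); print(o['t'],o['ee_pos'],o['contact_force'])"
```

```text
the job is handed in; nothing more can be done
None
the job is handed in; nothing more can be done
```

The guard is fully open and the lever is held against its stop. I handed the job in after about 11 s of the 35 s allowed, and no verdict was reported.

- **Guard:** I pushed it by its flange with the back of the closed fingers. About 3 N moved it, and it stopped dead at the end stop with a brief peak of about 23 N. A later look put the flange at unit y ≈ -7 mm, consistent with full travel.
- **Lever:** I pressed the front face with the side of the closed fingers, about 12 to 15 mm short of the pad centre towards the pivot, to stay clear of the ball. Forward motion stalled while force rose to about 13 N, above the 7 N spring force. It is being held there with that push.
- **Last checks:**
  - In the wrist view the ball was about 4 px (2 mm) from its predicted stop position.
  - The side camera did not find the ball in the final picture, although its previous reading agreed to within 2 px.
  - In the pictures the ring, the vial and the other loose things in view were undisturbed. The planned clearance put nothing near the bar.
  - I did not measure the gap between the lever and the bar.

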